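Hang the second shelf bracket on the stall's slotted post

TASK

Hang the loose shelf bracket on the empty slotted post, level with the bracket already fitted on the other post: hook it into the slots, then press it straight down, firmly but without forcing it, until it locks fully home. Let go of it and leave the bottles and the jar where they stand.

Things in the scene. Friction and masses are not known exactly. Their poses are not given: they have to be found in the camera images.
- bracket_mid (a point): Centre of the loose shelf bracket: bare-steel folded channel 130 mm long, 40 wide, 112 high, about 0.4 kg, standing on its lower edges. Point: mid-length, mid-width, 56 mm above underside and below the flat top. x axis points to its hooked rear end, z up. Two 4 mm cheeks (outer faces 40 mm apart) run its length under the top plate; the front 35 mm of the underside slopes up.
- bracket_hook (a point): On the loose bracket's rear edge (65 mm behind its centre), middle plane, at the underside of the lower hooks' necks, 24 mm above the bracket's underside. Each cheek (18 mm either side) has two hooks, 72 mm apart in height: a neck 8 mm high, 8.5 mm long, 4 thick, and at its end a lip hanging 18 mm below the neck's underside, 4.5 mm clear of the rear edge. So a hook is 26 mm high.
- clip (a joint): Sprung clip in the loose bracket's rear edge, one tooth per cheek between the hooks. 0: teeth out 3 mm; to 0.005 m: pushed in. Going down, the teeth meet the post's metal about 12 mm above home; some 5 to 15 N of push then drives it on; in the last 2 mm they spring out and lock it. Its weight alone does not. Pushing in or down with over 25 N (45 N summed over the hooks) bends the hooks.
- open_foot: Bolted foot plate (100 x 130 x 6 mm) of the empty slotted post. Origin: counter height, nominally under the middle of the post's slotted front face (towards the robot); plate reaches 38 mm in front. x axis: into the post, square to the face; y left along it; z up. The post (62 mm wide, 32 deep, to 290 high) is clamped in a shoe: it may stand up to 5.5 mm to either side and 2 mm higher or lower.
- open_slot (a point): Nominal point on the empty post's face, between its two slot columns (18 mm either side), level with the bottom edge of the lowest slots, 30 mm up; real slots shift with the post. 7 slots a column, pitch 36 mm, each 7 wide, 31 high, 3 mm sheet, hollow behind. Push hooks in 18 to 23 mm above home. Home: necks stand on the bottom edges of the 4th and 6th slots, rear edge 0 to 2 mm off the face.
- fitted_mid (a point): Centre of the fitted bracket, same kind, locked in the 4th and 6th slots of the other post (360 mm to the left or right, same facing, true on its foot). The point lies where the loose bracket's centre does: 170 mm up, 65 mm in front of the face. The loose one, locked in the same slots of its own post, comes to the same height within 2 mm and sags about 1.5 mm at the centre.
- sauce_bottle: Brown squeeze bottle with a red nozzle, 64 mm across, 190 mm high, between the two posts; origin at the centre of its underside.
- chili_bottle: Orange-red squeeze bottle, 60 mm across, 170 mm high, at the robot's right; origin at the centre of its underside.
- paste_jar: Squat jar of chili paste with a red lid, 96 mm across, 110 mm high, at the robot's left; origin at the centre of its underside.
Mind the look-alikes: they are no part of the job. Of the things like the part that bears bracket_mid, leave any that is brown or yellow; of the rest the larger one is meant.

How it is judged (in metres and radians):
On the way, in this order (a step that is already met when the one before it is completed fails the run):
1. the bracket is lifted off the counter (height (world z) of bracket_mid above 0.1 m), for 0.1 s.
2. the bracket's hooks are in the slots of the empty post, at the fitted bracket's height, not yet pressed down (x of bracket_mid in the frame of open_foot between -0.068 and -0.062 m and y of bracket_mid in the frame of open_foot between -0.008 and 0.008 m and z of bracket_mid in the frame of open_foot between 0.1745 and 0.198 m), for 0.1 s.
3. the bracket is pressed down and locked home (x of bracket_mid in the frame of open_foot between -0.0678 and -0.0625 m and y of bracket_mid in the frame of open_foot between -0.008 and 0.008 m and z of bracket_mid in the frame of open_foot between 0.1635 and 0.1735 m and value of joint clip below 0.0008 m and angle between the x axis of bracket_mid and the x axis of open_foot, either way round below 0.06 rad and angle between bracket_mid's own z axis and vertical below 0.06 rad), for 0.2 s.
At the end, for the whole second after the job is handed in: The loose bracket hangs in the empty post's slots at the fitted one's height (centre 163.5 to 173.5 mm up, within 8 mm of the foot's middle line), locked: clip teeth sprung out within 0.8 mm, rear edge within 2.8 mm of the face, square and upright within 0.06 rad, at rest and released (all of step 3 and linear speed of bracket below 0.01 m/s); the robot touches nothing.
It fails at once if the bracket is forced: its contact forces with the empty post pass 45 N in all (contact force between bracket and open_foot above 45 N).
It fails at once if the sauce bottle is moved by more than 20 mm (distance of sauce_bottle from where it was at the start of the episode above 0.02 m).
It fails at once if the chili bottle is moved by more than 20 mm (distance of chili_bottle from where it was at the start of the episode above 0.02 m).
It fails at once if the paste jar is moved by more than 20 mm (distance of paste_jar from where it was at the start of the episode above 0.02 m).
It also fails if it takes over 67 s, if anything falls off the work surface, if the arm or the gripper's body presses on something with over 40 N, if the wrist force passes 120 N, or if a joint passes its speed limit or range.

ROBOT

A 6-joint arm with a two-finger parallel gripper is mounted at the origin on the work surface. World frame = base frame: x ahead of the robot, y to its left, z up, the work surface at z = 0. Lengths are in m, angles in degrees, forces in N, time in s.
With the tool pointing down it reaches from about 0.325 to 0.775 m from the base axis. Payload 5.5 kg.
Tool frame: the origin (TCP) lies at the centre of the arm's flange, where the gripper is bolted on; the fingertips stand 182 mm ahead of it and the grasp point (between the pads) lies 163 mm ahead of it; z points along the fingers, y is the direction in which the jaws open and shut (so a half turn about z gives the same grasp; the last joint's range is limited). The gripper opens to 88 mm and grips with 3 to 60 N. Pads are 20 mm wide; open, the fingers measure 115 mm over their backs; the gripper's body (75 mm by 178 mm) begins 61 mm behind the grasp point.
Start: joints at [-79.968, 5.22, 70.514, -0, 104.267, -3.249], TCP at [0.138, -0.584, 0.405] pointing down, gripper open.
Joint ranges: [-164.24, 164.24], [-49.07, 125.15], [9.68, 141.18], [-86.29, 266.29], [3.28, 154.24], [-151.56, 151.56]. Speed limits (degrees/s): [147.25, 147.25, 172.46, 180, 180, 180].

INTERFACE

Orientations are given as [roll, pitch, yaw] about the fixed x, y, z axes, in that order (R = Rz(yaw) Ry(pitch) Rx(roll)).
In Python, from station import r gives the robot as it stands. The module is installed in compiled form; this text tells all that it offers. Calls block until the motion is done:
- r.reach(position, orientation): joint-space move of the TCP to a pose.
- r.servo_line(position, rotation=None, speed=0.15): straight line of the TCP; rotation=None keeps the orientation; speed is the mean speed in m/s.
- r.move_joints(angles): joint-space move.
- r.let_go() and r.grab(squeeze=None): open the fingers fully, or close them until they stop; squeeze is the grip in N (None keeps the last).
- r.wait(seconds).
- r.inverse_kinematics(position, orientation): joint angles nearest the present ones, or None.
- r.sense(): the state.
- r.snapshot(name): name is "scene" or "top" or "wrist"; returns a dict with "frame" (400x640x3 uint8, red, green, blue), "fx", "fy", "cx", "cy" (pixels), "R" (3x3) and "t" (3): a world point X has camera coordinates R X + t. Camera axes: x right, y down, z forward; pixel columns grow to the right and rows downward; lengths in m; the calibration is good to about 2 mm. The wrist camera is an equidistant fisheye: a pixel r from the principal point sees the ray r / f radians off the axis. A picture is of the moment at which its call begins. There is no depth.
A pose or a line that the arm cannot do raises r.IKError and nothing moves.
- r.hand_in(): hands the job in, once; it reports no verdict.
The state is a dict: "clock": time; "joints": joint angles; "joint_vel": joint speeds; "joint_torque": joint torques, N m; "tcp_pos": TCP position; "orientation": TCP orientation; "contact_force": force on the tool from outside, world axes, zero at the start; "torque": the same for the moment, N m; "opening": finger opening in m.
Only numpy, scipy, OpenCV 4.12 (cv2) and the standard library are available. Lean on these libraries where they do the work, as an engineer would, in place of code of your own. Each camera call takes 0.05 s, during which the arm holds its last target.

## Working session

There is one attempt and no reset: what is moved stays moved. The work goes in short steps, each a Python script; the robot and the scene stay as the last script left them, time stands still between calls to the robot, and variables do not carry over. Pictures are saved under pics/ and viewed, and the job is handed in when it is done.

```bash
mkdir -p pics; ls; python3 - <<'E'
from station import r
import cv2,numpy as np
for n in ("scene","top","wrist"):
    s=r.snapshot(n); cv2.imwrite(f"pics/{n}0.png",s["frame"][:,:,::-1])
    print(n,s["fx"],s["fy"],s["cx"],s["cy"],np.round(s["R"],4).tolist(),np.round(s["t"],4).tolist())
print(r.sense())
E
```

```text
pics
scene 476.90138298495503 476.90138298495503 321.06253541880784 189.89218089558094 [[0.6937, 0.7199, -0.0232], [0.4109, -0.422, -0.8082], [-0.5916, 0.5511, -0.5885]] [-0.3481, -0.0953, 1.388]
top 405.71773611090697 405.71773611090697 317.3800731895375 200.53588829832944 [[-0.0292, -0.9995, -0.0114], [-0.9864, 0.0306, -0.1612], [0.1614, 0.0065, -0.9869]] [0.0215, 0.5222, 1.0434]
wrist 309.70691628693146 309.70691628693146 322.64827822867835 199.62666343709728 [[0.2292, -0.9734, -0.0022], [-0.9401, -0.222, 0.2587], [-0.2523, -0.0572, -0.966]] [-0.5992, -0.0324, 0.3895]
{'clock': 0.15, 'joints': array([-7.99674548e+01,  5.25116588e+00,  7.05660766e+01,  9.41569843e-04,
        1.04266864e+02, -3.24931751e+00]), 'joint_vel': array([-0.11346423, -0.04443793, -0.25507381,  0.04150751,  0.05406261,
       -0.0071312 ]), 'joint_torque': array([ 1.64823523e-03, -4.47045529e+01, -4.06907523e+01,  6.98942388e-02,
        2.75187189e-02, -1.00011882e-04]), 'tcp_pos': array([ 0.13784591, -0.58398987,  0.40378723]), 'orientation': array([-1.79916081e+02, -5.67862258e-03,  1.32820899e+01]), 'contact_force': array([-0.73046219,  0.05873288,  0.59005184]), 'torque': array([-0.04919656,  0.03625358,  0.00918765]), 'opening': 0.08767745828497796}
```

View pics/scene0.png

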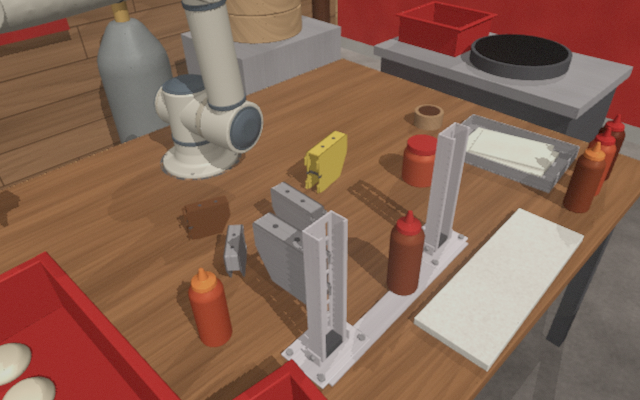

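View pics/top0.png

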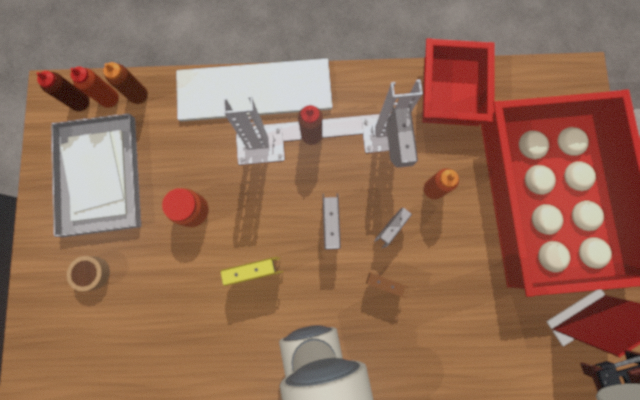

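View pics/wrist0.png

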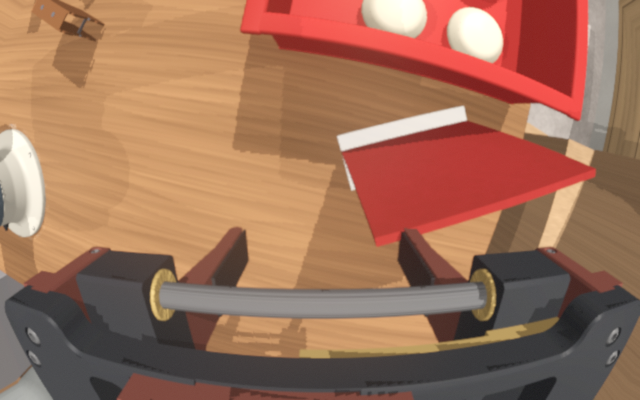

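Top view: the open post is the left one (about 255,140) and the fitted bracket sits on the right post (400,140). The larger grey loose bracket is at (331,222); the small grey, yellow and brown ones are decoys. Next I zoom in.

```bash
python3 - <<'E'
import cv2,numpy as np
a=cv2.imread("pics/top0.png"); b=cv2.imread("pics/scene0.png")
A=cv2.resize(a[180:260,300:420],None,fx=6,fy=6,interpolation=cv2.INTER_CUBIC)
cv2.imwrite("pics/z1.png",A)
cv2.imwrite("pics/z2.png",cv2.resize(a[85:175,215:315],None,fx=6,fy=6,interpolation=cv2.INTER_CUBIC))
cv2.imwrite("pics/z3.png",cv2.resize(b[170:310,220:360],None,fx=4,fy=4,interpolation=cv2.INTER_CUBIC))
E
```

```text
(no output)
```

View pics/z1.png

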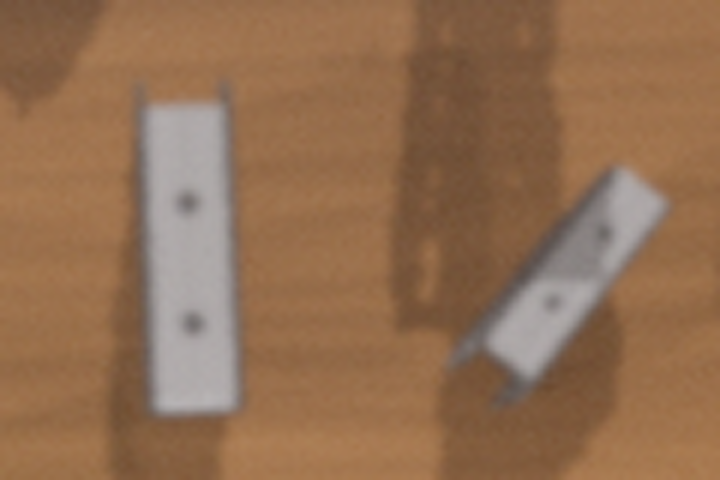

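View pics/z2.png

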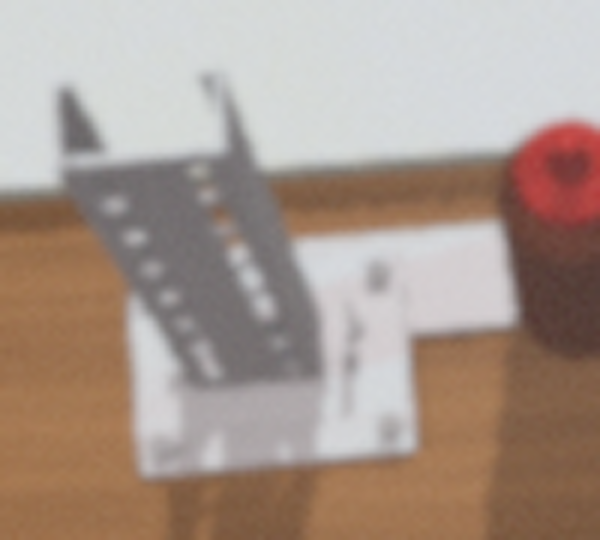

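View pics/z3.png

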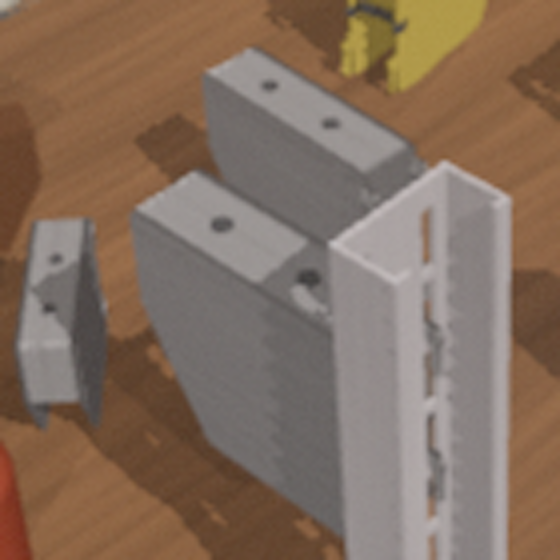

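Zooms: the loose bracket's top plate runs from about (324,197) to (339,249) in the top view. Its hooks stick out at the far end, towards the posts. The open foot and the post's slot columns also show clearly. Now I measure them by casting rays.

```bash
cat > h.py <<'E'
import numpy as np,cv2
from station import r
def snap(n,name=None):
    s=r.snapshot(n)
    s["R"]=np.array(s["R"]);s["t"]=np.array(s["t"])
    if name: cv2.imwrite(f"pics/{name}.png",s["frame"][:,:,::-1])
    return s
def ray(s,uv,fish=False):
    x=(uv[0]-s["cx"])/s["fx"];y=(uv[1]-s["cy"])/s["fy"]
    if fish:
        th=np.hypot(x,y); d=np.array([np.sin(th)*x/th,np.sin(th)*y/th,np.cos(th)])
    else: d=np.array([x,y,1.])
    return -s["R"].T@s["t"], s["R"].T@d
def onz(s,uv,z,fish=False):
    c,d=ray(s,uv,fish); return c+d*(z-c[2])/d[2]
def proj(s,X,fish=False):
    p=s["R"]@np.array(X)+s["t"]
    if fish:
        q=np.hypot(p[0],p[1]);th=np.arctan2(q,p[2]);p=np.array([p[0]/q*th,p[1]/q*th,1])
    return np.array([s["cx"]+s["fx"]*p[0]/p[2],s["cy"]+s["fy"]*p[1]/p[2]])
E
python3 - <<'E'
from h import *
s=snap("top"); f=s["frame"].astype(int)
hsv=cv2.cvtColor(s["frame"],cv2.COLOR_RGB2HSV)
m=((hsv[...,1]<60)&(hsv[...,2]>120)).astype(np.uint8)
sub=np.zeros_like(m); sub[185:262,315:350]=m[185:262,315:350]
n,l,st,c=cv2.connectedComponentsWithStats(sub); k=1+np.argmax(st[1:,4]); print(st[k],c[k])
cnt,_=cv2.findContours((l==k).astype(np.uint8),0,2); mr=cv2.minAreaRect(cnt[0]); bp=cv2.boxPoints(mr); print(bp)
P=np.array([onz(s,p,.112) for p in bp]);print(P.round(4), [np.linalg.norm(P[i]-P[i-1]).round(4) for i in range(4)],P.mean(0))
# masked region centroid -> world, top plate
print('centroid',onz(s,c[k],.112))
# foot plate corners from zoom z2 (offset 215,85)
for z,off in [((140,478),0),((418,452),0),((408,240),0),((130,295),0)]:
    uv=((z[0]+.5)/6-.5+215,(z[1]+.5)/6-.5+85); print('foot',uv,onz(s,uv,.006).round(4))
# post front face bottom / top corners
for z,h in [((188,382),.006),((320,378),.006),((66,168),.290),((243,158),.290)]:
    uv=((z[0]+.5)/6-.5+215,(z[1]+.5)/6-.5+85); print('post',onz(s,uv,h).round(4))
E
```

```text
[323 197  17  52 777] [331.25740026 222.54568855]
[[322.72522 197.13097]
 [337.78113 196.52873]
 [339.83704 247.9265 ]
 [324.78113 248.52873]]
[[ 0.5195 -0.0084  0.112 ]
 [ 0.5199 -0.0461  0.112 ]
 [ 0.3918 -0.0464  0.112 ]
 [ 0.3914 -0.0094  0.112 ]] [np.float64(0.1281), np.float64(0.0377), np.float64(0.1281), np.float64(0.037)] [ 0.45563061 -0.02758273  0.112     ]
centroid [ 0.4549318  -0.02752752  0.112     ]
foot (237.91666666666666, 164.25) [0.639  0.2265 0.006 ]
foot (284.25, 159.91666666666669) [0.6474 0.0958 0.006 ]
foot (282.5833333333333, 124.58333333333334) [0.7515 0.0989 0.006 ]
foot (236.25, 133.75) [0.7286 0.2315 0.006 ]
post [0.6849 0.2039 0.006 ]
post [0.6848 0.1415 0.006 ]
post [0.6788 0.1948 0.29  ]
post [0.6805 0.1316 0.29  ]
```

```bash
python3 - <<'E'
from h import *
p=r.sense()["tcp_pos"]
try:
    r.servo_line([p[0],p[1],.49],speed=.25)
except r.IKError as e: print("ik",e)
print(r.inverse_kinematics([.456,-.0278,.45],[180,0,0]))
r.reach([.456,-.0278,.42],[180,0,0])
s=snap("wrist","w1"); snap("top","t1"); d=r.sense(); print(d["clock"],d["tcp_pos"],d["orientation"],d["contact_force"])
E
```

```text
[-7.75679726e+00 -1.58955833e+01  8.57076822e+01 -2.54444375e-14
  1.10187901e+02  8.22432027e+01]
3.0917 [ 0.45609797 -0.02840527  0.42003446] [ 1.79993226e+02  4.21279004e-06 -6.31077884e-02] [-0.48765427  0.29250656  0.85810818]
```

View pics/w1.png

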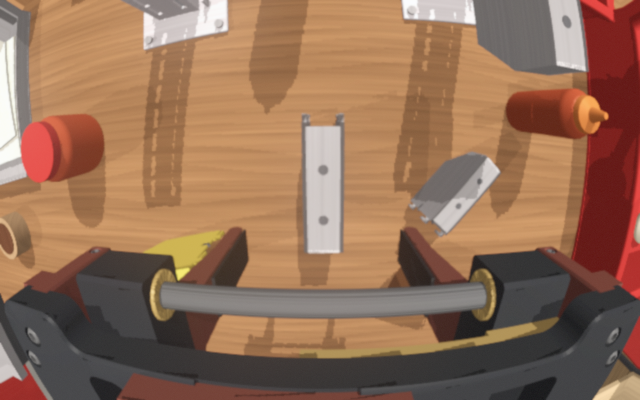

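Wrist view: the bracket's top plate spans (305,126) to (343,253), with the hooks ahead of it. The open foot's front edge runs from (146,48) to (228,31). I'll measure both.

```bash
python3 - <<'E'
from h import *
s=snap("wrist")
g=s["frame"]
for nm,uv,z in [("bk",(303.5,126),.112),("bk",(343,125.5),.112),("bk",(344,253.5),.112),("bk",(304.5,253.5),.112),("foot",(146,49),.006),("foot",(228,31.5),.006),("ffoot",(403,19),.006)]:
    print(nm,onz(s,uv,z,True).round(4))
z=cv2.resize(g[0:60,110:260],None,fx=5,fy=5,interpolation=cv2.INTER_CUBIC); cv2.imwrite("pics/z4.png",z[:,:,::-1])
z=cv2.resize(g[110:260,290:360],None,fx=4,fy=4,interpolation=cv2.INTER_CUBIC); cv2.imwrite("pics/z5.png",z[:,:,::-1])
E
```

```text
bk [ 0.5185 -0.0111  0.112 ]
bk [ 0.5189 -0.0475  0.112 ]
bk [ 0.3912 -0.0503  0.112 ]
bk [ 0.3913 -0.01    0.112 ]
foot [0.6396 0.2197 0.006 ]
foot [0.6463 0.0942 0.006 ]
ffoot [ 0.6617 -0.1329  0.006 ]
```

View pics/z4.png

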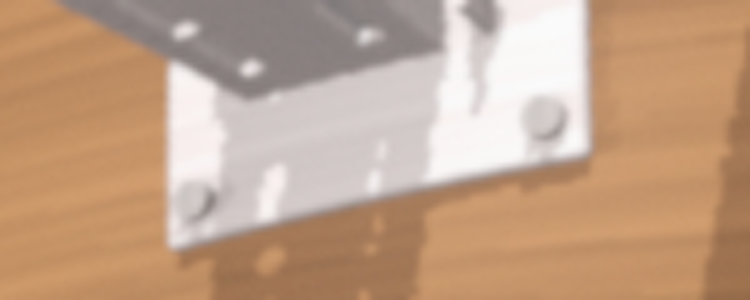

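View pics/z5.png

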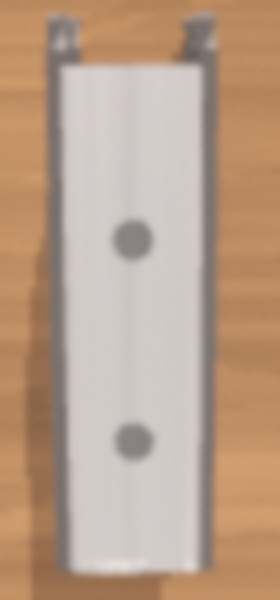

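```bash
python3 - <<'E'
from h import *
r.servo_line([.455,-.0288,.253],[180,0,.4],speed=.12)
r.grab(55)
d=r.sense(); print(d["opening"],d["contact_force"],d["clock"])
r.servo_line([.455,-.0288,.45],speed=.12)
d=r.sense(); print(d["opening"],d["tcp_pos"],d["contact_force"],d["clock"])
snap("wrist","w2");snap("scene","s2")
E
```

```text
0.03989427027531992 [-0.16164855  0.15095748 -0.36813633] 5.4833
0.039530910437885335 [ 0.45505677 -0.02880767  0.44915487] [ 0.51207234 -0.70962351 -3.67133449] 7.275
```

View pics/w2.png

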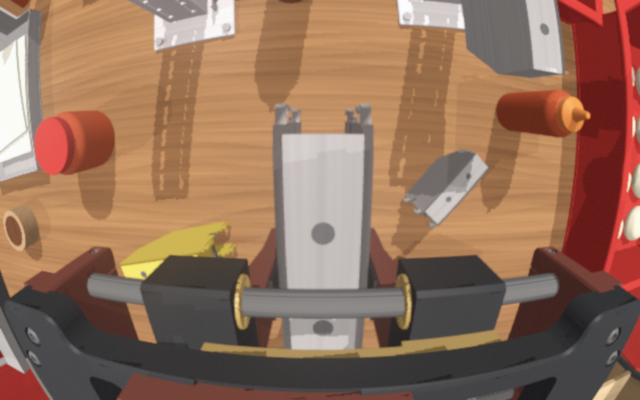

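View pics/s2.png

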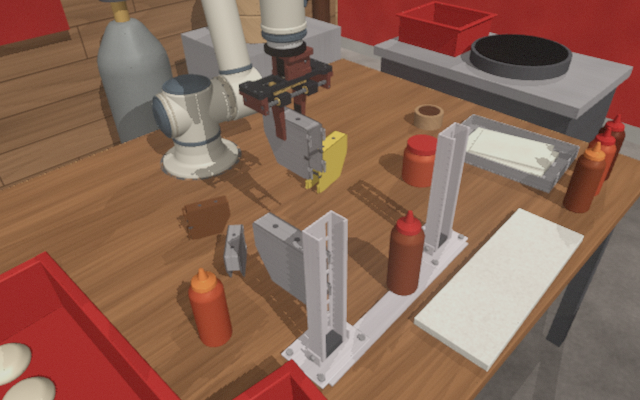

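```bash
python3 - <<'E'
from h import *
r.servo_line([.575,.155,.45],[180,0,3.6],speed=.2)
r.servo_line([.581,.155,.3885],[180,0,3.6],speed=.15)
d=r.sense(); print(d["tcp_pos"],d["orientation"],d["contact_force"],d["clock"])
snap("wrist","w3");snap("scene","s3");snap("top","t3")
for n,(y0,y1,x0,x1,f) in {"scene":(90,280,340,490,4),"top":(70,180,215,315,5)}.items():
    pass
a=cv2.imread("pics/s3.png");cv2.imwrite("pics/z6.png",cv2.resize(a[70:260,320,None] if 0 else a[90:230,360:490],None,fx=4,fy=4,interpolation=cv2.INTER_CUBIC))
a=cv2.imread("pics/t3.png");cv2.imwrite("pics/z7.png",cv2.resize(a[75:225,210,None] if 0 else a[80:190,210:330],None,fx=5,fy=5,interpolation=cv2.INTER_CUBIC))
E
```

```text
[0.58084413 0.15461262 0.38920292] [-1.79998589e+02 -2.56273352e-02  3.56842023e+00] [ 0.893786   -0.5328671  -3.92243855] 9.1833
```

View pics/w3.png

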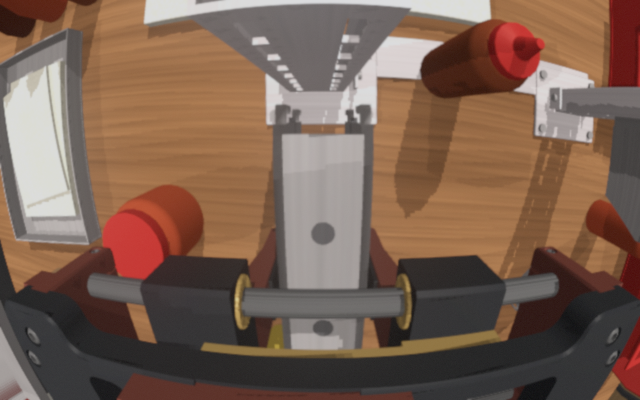

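View pics/z6.png

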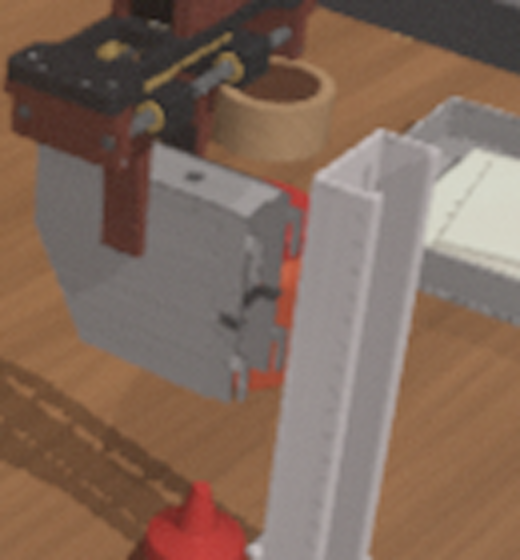

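View pics/z7.png

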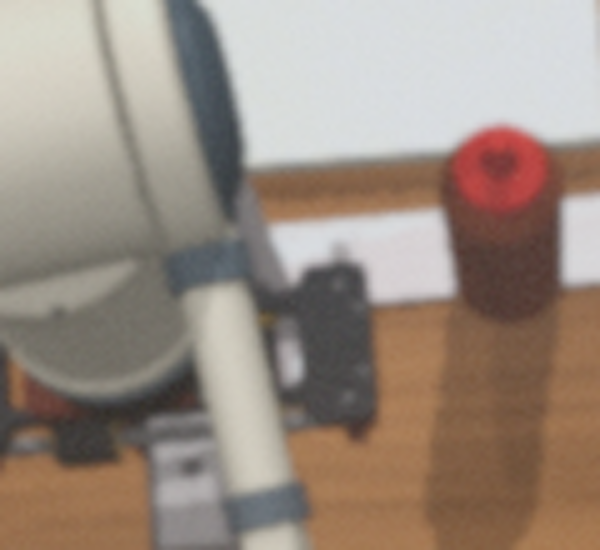

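Wrist view: held bracket at (322,133), with the post's two slot columns ahead at about (261..298) and (351..336). The foot edge looks square to the tool, so yaw is good. I zoom in for the lateral measurement.

```bash
python3 - <<'E'
import cv2
a=cv2.imread("pics/w3.png");cv2.imwrite("pics/z8.png",cv2.resize(a[0:140,190:420],None,fx=3.4,fy=3.4,interpolation=cv2.INTER_CUBIC))
cv2.imwrite("pics/z9.png",cv2.resize(a[70:140,255:390],None,fx=5.8,fy=5.8,interpolation=cv2.INTER_CUBIC))
E
```

```text
(no output)
```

View pics/z8.png

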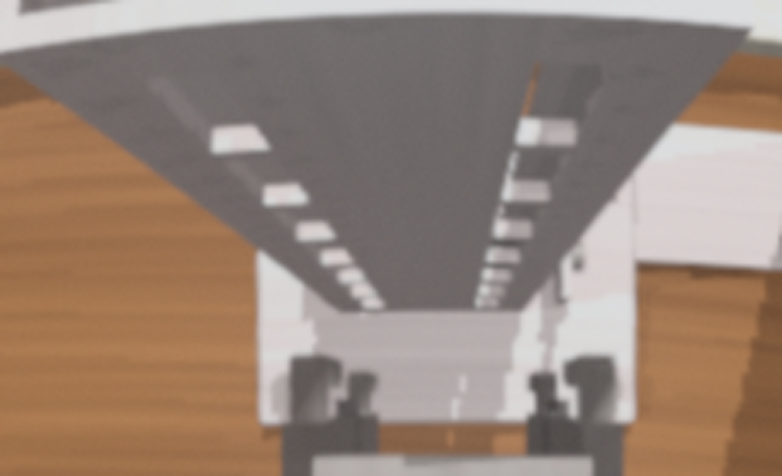

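View pics/z9.png

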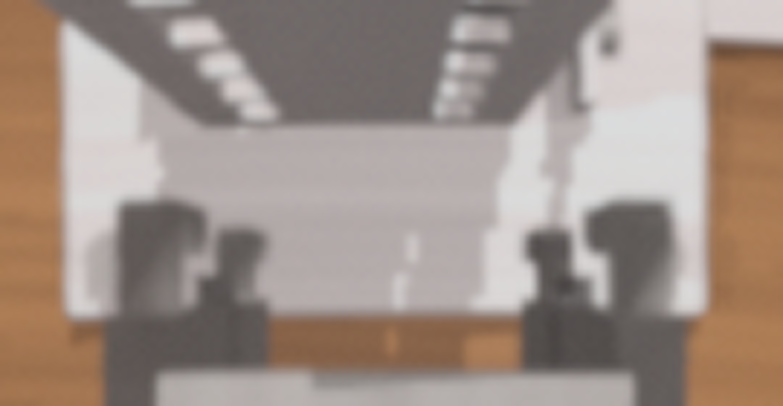

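```bash
python3 - <<'E'
from h import *
s=snap("wrist"); d=r.sense(); tcp=d["tcp_pos"]; yaw=np.radians(d["orientation"][2])
ex=np.array([np.cos(yaw),np.sin(yaw),0]);ey=np.array([-np.sin(yaw),np.cos(yaw),0])
def T(uv,z):
    p=onz(s,uv,z,True); q=p-tcp; return np.round([q@ex*1e3,q@ey*1e3,z*1e3],1)
z8=lambda u,v:((u+.5)/3.4-.5+190,(v+.5)/3.4-.5)
z9=lambda u,v:((u+.5)/5.8-.5+255,(v+.5)/5.8-.5+70)
print('cam',(-s["R"].T@s["t"]-tcp)@ex,(-s["R"].T@s["t"]-tcp)@ey)
print('foot',T(z9(65,318),.006),T(z9(707,316),.006),T(z8(258,250),.006),T(z8(637,265),.006))
print('foottop? bottom of face',[ (T(z9(203,124),z),T(z9(515,122),z)) for z in(.006,.012,.02)])
print('top',T(z8(0,55),.29),T(z8(750,28),.29))
# plate rear corners
zt=tcp[2]-.141
print('plate',T(z9(156,372),zt),T(z9(634,372),zt))
# hooks: upper hook top at mid+ (24+72+8-56)=+48mm ; lower -24
zm=tcp[2]-.197
print('uh',T(z9(118,205),zm+.048),T(z9(674,203),zm+.048))
print('lh',T(z9(218,232),zm-.024),T(z9(264,232),zm-.024),T(z9(527,232),zm-.024),T(z9(572,232),zm-.024))
E
```

```text
cam 0.06925559215566118 -0.0003664944906693978
foot [64.6 67.1  6. ] [ 64.8 -63.3   6. ] [126.   66.9   6. ] [120.4 -63.6   6. ]
foottop? bottom of face [(array([103.5,  38.4,   6. ]), array([103.6, -24. ,   6. ])), (array([102.9,  37.8,  12. ]), array([103. , -23.7,  12. ])), (array([102.2,  36.9,  20. ]), array([102.3, -23.1,  20. ]))]
top [100.7  36.6 290. ] [101.1 -23.8 290. ]
plate [ 63.9  15.9 249.4] [ 63.8 -16.4 249.4]
uh [ 75.7  19.5 241.4] [ 75.8 -20.2 241.4]
lh [ 75.9  19.4 169.4] [ 75.8  14.3 169.4] [ 75.8 -14.8 169.4] [ 75.9 -19.8 169.4]
```

```bash
cat >> h.py <<'E'
YAW=3.6
def axes():
    y=np.radians(YAW); return np.array([np.cos(y),np.sin(y),0]),np.array([-np.sin(y),np.cos(y),0])
ex,ey=axes()
def show(tag=""):
    d=r.sense(); p=d["tcp_pos"]; f=d["contact_force"]
    print(tag,"along x,y,z mm",np.round([p@ex*1e3,p@ey*1e3,p[2]*1e3],2),"F",np.round([f@ex,f@ey,f[2]],1),"M",np.round(d["torque"],2),"op",round(d["opening"],4),"t",round(d["clock"],2),"rpy",np.round(d["orientation"],2))
    return d
E
python3 - <<'E'
from h import *
p=np.array([.581,.155,.3885])+.020*ex+.0071*ey
r.servo_line(p.tolist(),[180,0,3.6],speed=.06)
print(p);show()
s=snap("wrist","w4");snap("scene","s4");a=cv2.imread("pics/w4.png")
cv2.imwrite("pics/z10.png",cv2.resize(a[0:140,220:420],None,fx=4,fy=4,interpolation=cv2.INTER_CUBIC))
a=cv2.imread("pics/s4.png");cv2.imwrite("pics/z11.png",cv2.resize(a[90:230,360:490],None,fx=4,fy=4,interpolation=cv2.INTER_CUBIC))
E
```

```text
[0.60051472 0.1633418  0.3885    ]
 along x,y,z mm [609.77 125.42 388.22] F [ 0.2  0.7 -4.2] M [ 0.02  0.08 -0.  ] op 0.0396 t 9.88 rpy [1.7999e+02 4.0000e-02 3.6100e+00]
```

View pics/z10.png

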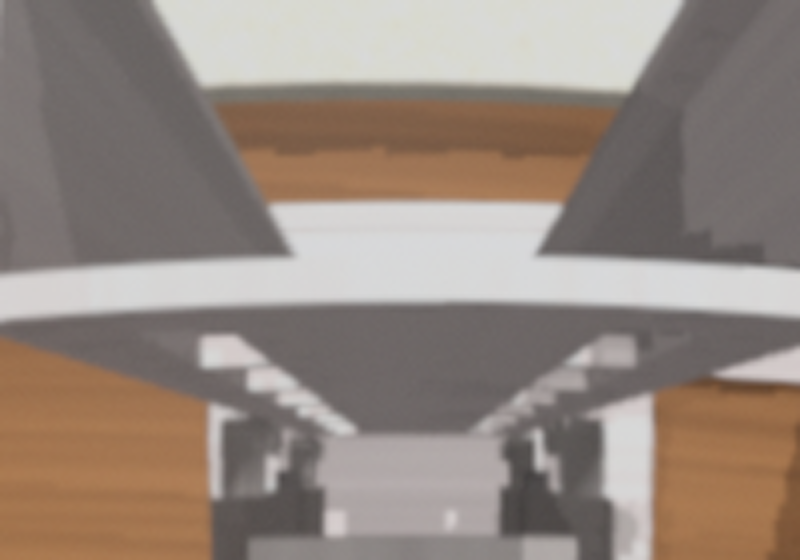

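View pics/z11.png

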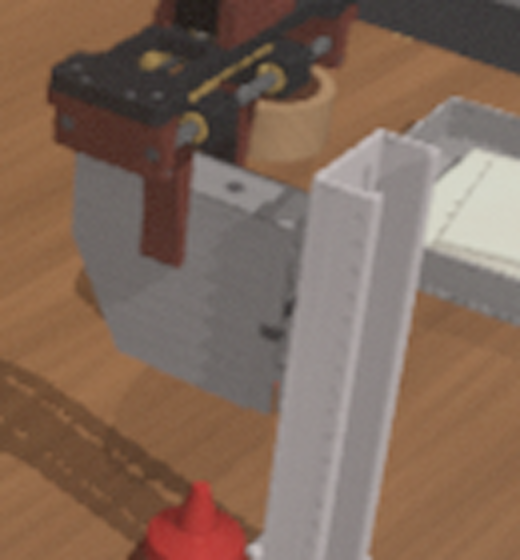

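```bash
python3 - <<'E'
from h import *
p0=np.array([.60051472,.1633418,.3877])-.0002*ey
d=0
while d<.0175:
    d+=.004 if d<.004 else .0015
    r.servo_line((p0+d*ex).tolist(),[180,0,3.6],speed=.03)
    q=show(f"{d*1e3:.1f}")
    f=q["contact_force"]
    if abs(f@ex)>7 or abs(f@ey)>7 or abs(f[2]+4)>7: print("STOP");break
s=snap("wrist","w5");a=cv2.imread("pics/w5.png")
cv2.imwrite("pics/z12.png",cv2.resize(a[0:140,220:420],None,fx=4,fy=4,interpolation=cv2.INTER_CUBIC))
E
```

```text
4.0 along x,y,z mm [613.65 125.01 387.6 ] F [ 0.4  0.3 -3.8] M [ 0.05  0.04 -0.  ] op 0.0399 t 10.27 rpy [1.80e+02 1.00e-02 3.59e+00]
5.5 along x,y,z mm [615.12 125.12 387.69] F [ 0.3 -0.5 -3.6] M [-0.02  0.    0.01] op 0.04 t 10.52 rpy [180.    0.    3.6]
7.0 along x,y,z mm [616.64 125.12 387.69] F [-0.6 -0.3 -4.8] M [0.02 0.02 0.02] op 0.04 t 10.77 rpy [-180.     0.     3.6]
8.5 along x,y,z mm [618.16 125.12 387.66] F [-0.6 -0.1 -4. ] M [-0.03  0.04 -0.  ] op 0.0396 t 11.02 rpy [-180.     0.     3.6]
10.0 along x,y,z mm [619.66 125.12 387.64] F [ 0.   0.3 -4.2] M [ 0.05  0.03 -0.03] op 0.0398 t 11.27 rpy [180.    0.    3.6]
11.5 along x,y,z mm [621.16 125.09 387.64] F [-0.2 -0.7 -3.4] M [0.03 0.03 0.01] op 0.0398 t 11.52 rpy [180.    0.    3.6]
13.0 along x,y,z mm [622.64 125.1  387.63] F [ 0.1 -0.3 -3.6] M [ 0.02  0.06 -0.  ] op 0.0398 t 11.77 rpy [1.8e+02 1.0e-02 3.6e+00]
14.5 along x,y,z mm [624.02 125.15 387.71] F [-0.8 -0.1 -2.8] M [-0.02  0.34  0.01] op 0.0401 t 12.02 rpy [-1.8e+02  3.0e-02  3.6e+00]
16.0 along x,y,z mm [625.4  125.15 387.72] F [-3.3 -0.6 -2.1] M [-0.05  0.67  0.05] op 0.0399 t 12.27 rpy [1.80e+02 6.00e-02 3.61e+00]
17.5 along x,y,z mm [626.8  125.16 387.76] F [-5.1  0.1 -2.4] M [-0.13  1.15  0.05] op 0.0396 t 12.52 rpy [1.80e+02 9.00e-02 3.61e+00]
19.0 along x,y,z mm [628.05 125.21 387.83] F [-7.9 -0.3 -1.6] M [-0.04  1.49  0.04] op 0.0397 t 12.77 rpy [1.80e+02 1.50e-01 3.61e+00]
STOP
```

View pics/z12.png

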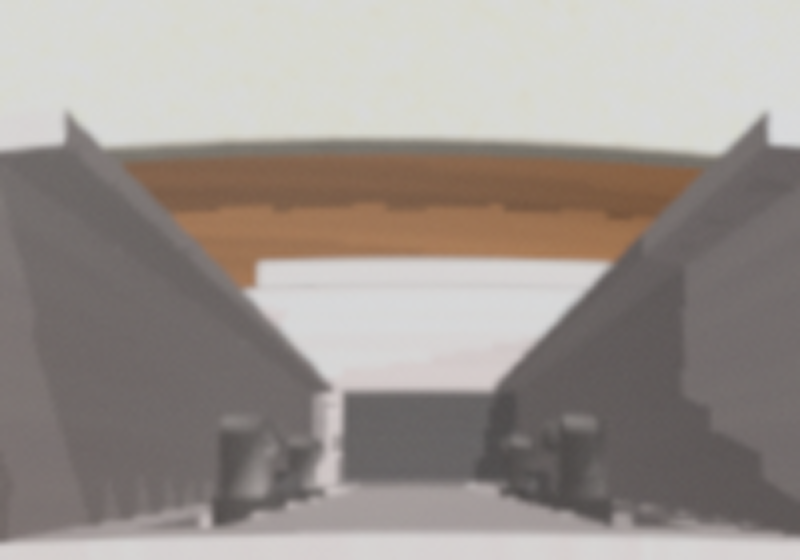

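```bash
python3 - <<'E'
import cv2,numpy as np
a=cv2.imread("pics/w4.png");b=cv2.imread("pics/w5.png")
c=np.hstack([x[100:260,260:390] for x in(a,b)])
cv2.imwrite("pics/z13.png",cv2.resize(c,None,fx=3,fy=3,interpolation=cv2.INTER_CUBIC))
E
```

```text
(no output)
```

View pics/z13.png

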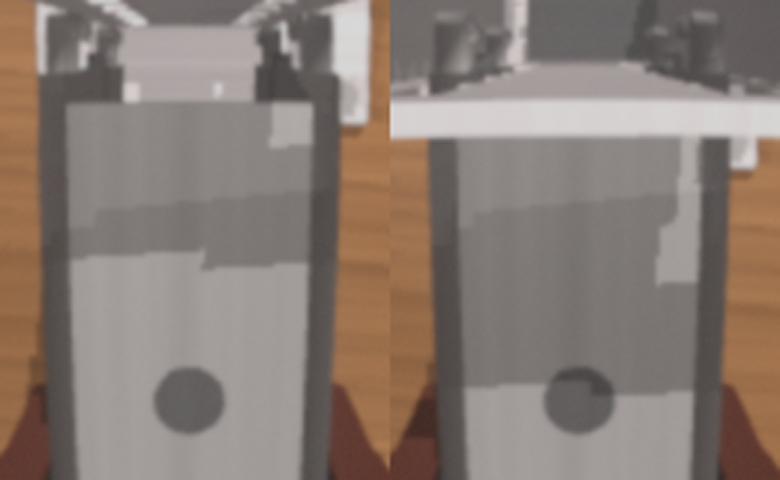

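```bash
python3 - <<'E'
from h import *
show();snap("scene","s5");snap("wrist","w6")
a=cv2.imread("pics/s4.png");b=cv2.imread("pics/s5.png")
c=np.hstack([x[95:225,365:465] for x in(a,b)])
cv2.imwrite("pics/z14.png",cv2.resize(c,None,fx=4,fy=4,interpolation=cv2.INTER_CUBIC))
ga,gb=[cv2.cvtColor(x,cv2.COLOR_BGR2GRAY).astype(np.float32) for x in(a,b)]
for n,(y0,y1,x0,x1) in {"opentop":(120,145,435,475),"openmid":(150,230,450,475),"fitpost":(210,300,330,350)}.items():
    print(n,cv2.phaseCorrelate(ga[y0:y1,x0:x1].copy(),gb[y0:y1,x0:x1].copy(),cv2.createHanningWindow((x1-x0,y1-y0),cv2.CV_32F)))
E
```

```text
along x,y,z mm [628.03 125.21 387.85] F [-7.9 -0.2 -0.9] M [-0.21  1.49  0.07] op 0.04 t 12.82 rpy [1.80e+02 1.40e-01 3.61e+00]
opentop ((-0.04469277131703109, 0.4753363480087831), 0.9862589712142944)
openmid ((0.5591808713687811, -0.08149154414846294), 0.9910341813564301)
fitpost ((-0.040273988001800376, 0.0986986959260534), 0.9370008314980401)
```

View pics/z14.png

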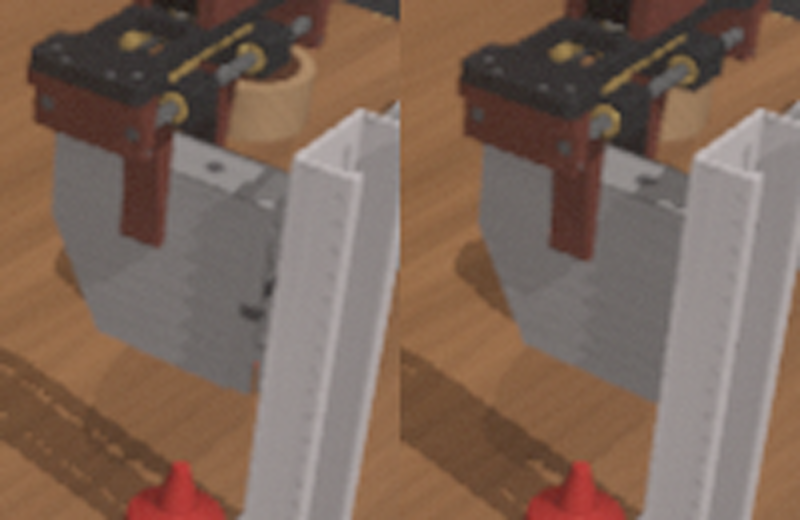

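Wrist and scene views: all four hooks are inside the hollow post and the bracket has not slipped in the grip. The push force is small at 8 N. I back off slightly to relieve it, pause for step 2, then press down in small steps with a force guard.

```bash
python3 - <<'E'
from h import *
p0=np.array([.60051472,.1633418,.3877])-.0002*ey
b=p0+.0168*ex
r.servo_line(b.tolist(),[180,0,3.6],speed=.03)
r.wait(.3); show("backed")
for k in range(1,8):
    q=b.copy();q[2]-=k*.001
    r.servo_line(q.tolist(),[180,0,3.6],speed=.02)
    d=show(k); f=d["contact_force"]
    if f[2]+4>8 or abs(f@ex)>12 or abs(f@ey)>8: print("STOP");break
E
```

```text
backed along x,y,z mm [626.3  125.16 387.72] F [-5.1  0.5 -2.3] M [-0.05  1.08  0.03] op 0.0399 t 13.47 rpy [-1.80e+02  4.00e-02  3.61e+00]
1 along x,y,z mm [626.29 125.14 387.04] F [-5.  -0.1 -1.5] M [-0.07  1.    0.06] op 0.0399 t 13.72 rpy [-1.80e+02  1.00e-02  3.61e+00]
2 along x,y,z mm [626.24 125.13 386.73] F [-5.6  0.2  0.8] M [-0.06  1.06  0.08] op 0.0396 t 13.97 rpy [-1.7999e+02 -5.0000e-02  3.6000e+00]
3 along x,y,z mm [626.18 125.12 386.43] F [-6.8 -0.4  2. ] M [-0.04  1.01  0.02] op 0.0397 t 14.22 rpy [-1.7998e+02 -1.1000e-01  3.6000e+00]
4 along x,y,z mm [626.12 125.13 386.21] F [-7.   0.1  4. ] M [-0.11  1.04  0.04] op 0.0396 t 14.47 rpy [-179.97   -0.18    3.6 ]
5 along x,y,z mm [626.07 125.16 385.93] F [-7.   0.2  5.7] M [-0.11  0.97  0.01] op 0.0394 t 14.72 rpy [-179.96   -0.24    3.61]
STOP
```

Down motion is blocked at about 19 mm above home. The lips most likely have not fully cleared the 3 mm sheet, because the clip teeth are pressing on the face. I rise again, push in further to the hard stop, then go down.

```bash
python3 - <<'E'
from h import *
p0=np.array([.60051472,.1633418,.3882])-.0002*ey
for d in (.0168,.0185,.0195,.0205,.0215,.0225,.0235):
    r.servo_line((p0+d*ex).tolist(),[180,0,3.6],speed=.03)
    q=show(f"{d*1e3:.1f}"); f=q["contact_force"]
    if -f@ex>15: print("STOP");break
E
```

```text
16.8 along x,y,z mm [626.35 125.15 388.17] F [-5.4  0.  -1.9] M [-0.07  1.08  0.03] op 0.04 t 15.05 rpy [1.8e+02 2.0e-02 3.6e+00]
18.5 along x,y,z mm [627.79 125.17 388.19] F [-8.2 -1.1 -1. ] M [-0.13  1.47 -0.05] op 0.0403 t 15.3 rpy [1.80e+02 9.00e-02 3.61e+00]
19.5 along x,y,z mm [628.6  125.21 388.27] F [-9.4 -0.1 -1.6] M [-0.07  1.78  0.06] op 0.0397 t 15.55 rpy [1.80e+02 1.30e-01 3.61e+00]
20.5 along x,y,z mm [629.44 125.21 388.29] F [-10.4   0.4  -0.5] M [-0.13  1.95  0.01] op 0.0398 t 15.8 rpy [1.80e+02 1.70e-01 3.61e+00]
21.5 along x,y,z mm [630.27 125.24 388.29] F [-10.6  -0.    0.5] M [-0.17  2.26  0.03] op 0.0395 t 16.05 rpy [179.99   0.21   3.62]
22.5 along x,y,z mm [631.1  125.27 388.32] F [-11.7  -0.    0.4] M [-0.21  2.44  0.01] op 0.0398 t 16.3 rpy [179.99   0.25   3.62]
23.5 along x,y,z mm [631.92 125.29 388.36] F [-13.2  -0.4   0.9] M [-0.22  2.61 -0.  ] op 0.0395 t 16.55 rpy [179.99   0.29   3.63]
```

```bash
python3 - <<'E'
from h import *
snap("scene","s7");snap("wrist","w7")
a=cv2.imread("pics/w4.png");b=cv2.imread("pics/w5.png");w=cv2.imread("pics/w7.png")
cv2.imwrite("pics/z15.png",cv2.resize(np.hstack([x[90:260,265:385] for x in(b,w)]),None,fx=3.3,fy=3.3,interpolation=cv2.INTER_CUBIC))
a=cv2.imread("pics/s4.png");b=cv2.imread("pics/s7.png")
cv2.imwrite("pics/z16.png",cv2.resize(np.hstack([x[95:225,365:465] for x in(a,b)]),None,fx=4,fy=4,interpolation=cv2.INTER_CUBIC))
E
```

```text
(no output)
```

View pics/z15.png

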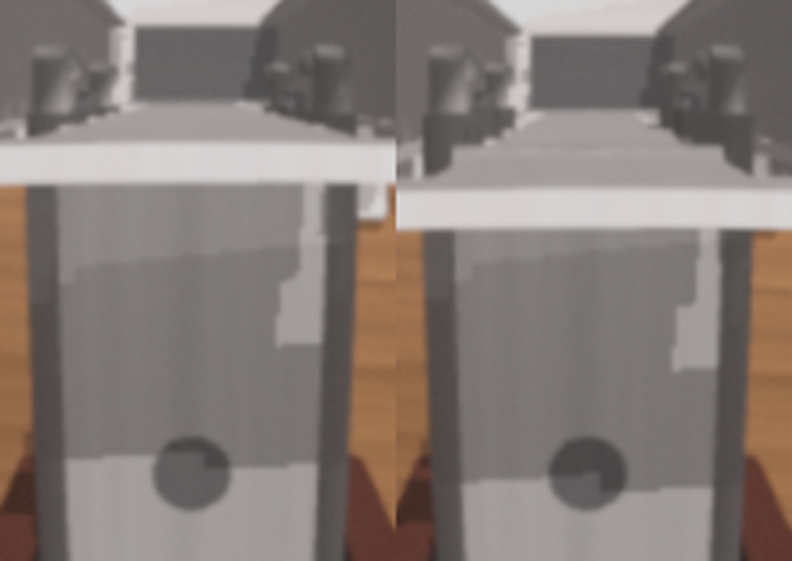

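View pics/z16.png

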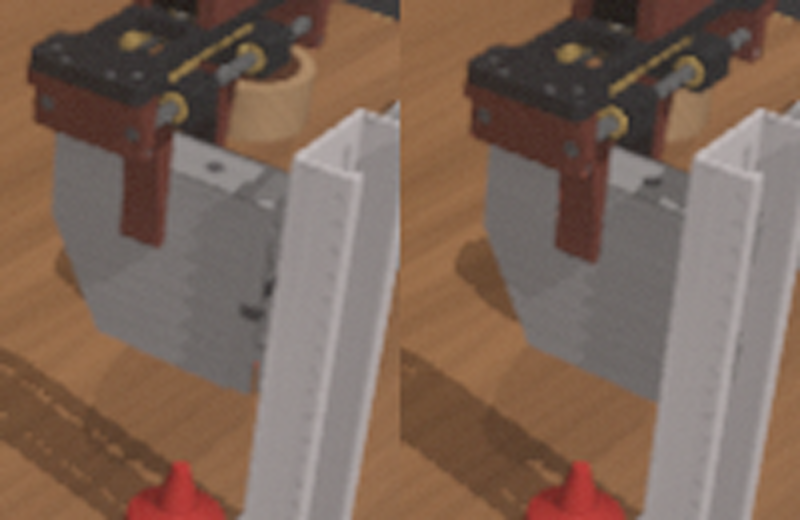

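```bash
python3 - <<'E'
from h import *
s=snap("wrist"); d=show(); tcp=d["tcp_pos"]
def T(u,v,z):
    p=onz(s,(u,v),z,True)-tcp; return np.round([p@ex*1e3,p@ey*1e3],1)
for row in(188,228): print('face top',[T(322,90+row/3.3,z) for z in(.288,.290,.292)])
for row in(148,): print('plate rear',T(322,90+row/3.3,tcp[2]-.141))
print('hook tips',T(265+55/3.3,90+45/3.3,tcp[2]-.197+.048),T(265+345/3.3,90+45/3.3,tcp[2]-.197+.048))
w=s["frame"]; cv2.imwrite("pics/z17.png",cv2.resize(w[85:165,270:385],None,fx=6.5,fy=6.5,interpolation=cv2.INTER_CUBIC)[:,:,::-1])
E
```

```text
along x,y,z mm [631.91 125.28 388.37] F [-12.8  -1.    1.4] M [-0.22  2.68 -0.03] op 0.0398 t 16.7 rpy [179.99   0.28   3.63]
face top [array([61.4, -0.1]), array([61.6, -0.1]), array([61.8, -0.1])]
face top [array([58.2, -0.1]), array([58.5, -0.1]), array([58.8, -0.1])]
plate rear [62.2  0. ]
hook tips [74.9 16.6] [ 75.  -19.5]
```

View pics/z17.png

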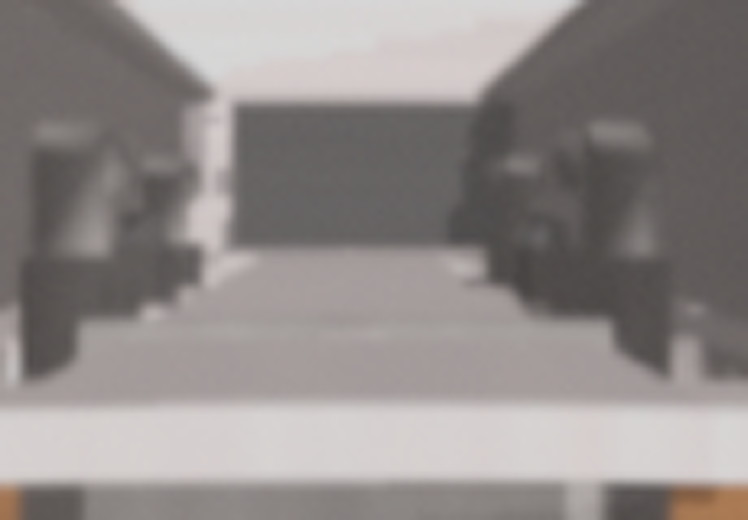

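The face front measures x=690.4 along the post axis. The bracket's rear edge first touched it at a TCP of about 624, so I have since been pushing against a compliant contact. I back off to light contact and then go down.

```bash
python3 - <<'E'
from h import *
p0=np.array([.60051472,.1633418,.3882])-.0002*ey
b=p0+.0140*ex
r.servo_line(b.tolist(),[180,0,3.6],speed=.03)
r.wait(.3); show("backed")
for k in range(1,9):
    q=b.copy();q[2]-=k*.001
    r.servo_line(q.tolist(),[180,0,3.6],speed=.02)
    d=show(k); f=d["contact_force"]
    if f[2]+4>6 or abs(f@ex)>8 or abs(f@ey)>8: print("STOP");break
E
```

```text
backed along x,y,z mm [623.79 125.09 388.11] F [-1.3 -1.2 -3.9] M [-0.04  0.26  0.03] op 0.04 t 17.47 rpy [-1.8e+02 -2.0e-02  3.6e+00]
1 along x,y,z mm [623.66 125.09 387.14] F [-0.7 -0.1 -4. ] M [-0.02  0.27  0.03] op 0.0396 t 17.72 rpy [ 1.8e+02 -1.0e-02  3.6e+00]
2 along x,y,z mm [623.59 125.11 386.07] F [-0.5 -0.7 -3.8] M [-0.02  0.2   0.02] op 0.0398 t 17.97 rpy [180.    0.    3.6]
3 along x,y,z mm [623.59 125.11 385.03] F [-1.4  1.1 -4.8] M [-0.03  0.2   0.  ] op 0.0401 t 18.22 rpy [1.8e+02 1.0e-02 3.6e+00]
4 along x,y,z mm [623.58 125.12 384.07] F [-0.6 -0.7 -4.4] M [-0.01  0.24  0.02] op 0.0403 t 18.47 rpy [1.8e+02 1.0e-02 3.6e+00]
5 along x,y,z mm [623.57 125.12 383.11] F [-0.6  0.3 -2.9] M [0.02 0.21 0.03] op 0.0397 t 18.72 rpy [1.8e+02 1.0e-02 3.6e+00]
6 along x,y,z mm [623.58 125.11 382.11] F [-0.5 -0.8 -3.1] M [-0.05  0.25 -0.  ] op 0.0398 t 18.97 rpy [1.8e+02 1.0e-02 3.6e+00]
7 along x,y,z mm [623.6  125.11 381.08] F [-1.7 -0.7 -4.4] M [0.01 0.26 0.03] op 0.0398 t 19.22 rpy [1.8e+02 1.0e-02 3.6e+00]
8 along x,y,z mm [623.57 125.12 380.08] F [-0.9 -0.5 -4.1] M [0.01 0.25 0.05] op 0.0402 t 19.47 rpy [1.8e+02 1.0e-02 3.6e+00]
```

Moving down freely now, so the hooks have passed behind the sheet. I continue pressing, with the force guard on.

```bash
python3 - <<'E'
from h import *
b=np.array([.60051472,.1633418,.3882])-.0002*ey+.0140*ex
z=.3802; last=0
for k in range(24):
    z-=.001
    q=b.copy();q[2]=z
    r.servo_line(q.tolist(),[180,0,3.6],speed=.02)
    d=show(f"{z:.4f}"); f=d["contact_force"]
    if f[2]+4>19 or abs(f@ex)>9 or abs(f@ey)>8: print("STOP");break
E
```

```text
0.3792 along x,y,z mm [623.57 125.11 379.08] F [-1.6 -0.7 -3.1] M [-0.02  0.26 -0.01] op 0.0397 t 19.72 rpy [1.8e+02 1.0e-02 3.6e+00]
0.3782 along x,y,z mm [623.58 125.12 378.1 ] F [-0.4 -0.1 -3.9] M [-0.    0.26  0.02] op 0.0395 t 19.97 rpy [-1.8e+02  1.0e-02  3.6e+00]
0.3772 along x,y,z mm [623.6  125.09 377.16] F [-0.4  0.4 -3.6] M [-0.02  0.22 -0.  ] op 0.0397 t 20.22 rpy [180.   -0.    3.6]
0.3762 along x,y,z mm [623.57 125.12 376.45] F [-2.4  1.1 -2.1] M [-0.08  0.23 -0.01] op 0.0398 t 20.47 rpy [-1.8e+02 -3.0e-02  3.6e+00]
0.3752 along x,y,z mm [623.53 125.14 375.65] F [-1.6 -0.  -0.2] M [-0.05  0.18 -0.01] op 0.0402 t 20.72 rpy [-1.7999e+02 -4.0000e-02  3.6000e+00]
0.3742 along x,y,z mm [623.51 125.14 374.61] F [-2.   0.1  1.4] M [0.02 0.22 0.03] op 0.0395 t 20.97 rpy [-1.8e+02 -3.0e-02  3.6e+00]
0.3732 along x,y,z mm [623.54 125.1  373.91] F [-2.5 -1.2  4.3] M [-0.02  0.16  0.08] op 0.0396 t 21.22 rpy [-1.7999e+02 -6.0000e-02  3.6000e+00]
0.3722 along x,y,z mm [623.55 125.13 372.99] F [-3.5 -0.7  5.1] M [0.   0.12 0.08] op 0.0398 t 21.47 rpy [-1.7999e+02 -7.0000e-02  3.6000e
[... 1113 characters left out ...]
02  3.6000e+00]
0.3632 along x,y,z mm [623.53 125.11 364.73] F [-3.  -0.   5.7] M [-0.09  0.27  0.06] op 0.04 t 23.72 rpy [-1.7998e+02 -1.3000e-01  3.6000e+00]
0.3622 along x,y,z mm [623.47 125.12 364.6 ] F [-4.3 -0.6  9.2] M [-0.13  0.35  0.06] op 0.0397 t 23.97 rpy [-179.97   -0.2     3.6 ]
0.3612 along x,y,z mm [623.42 125.11 364.45] F [-4.9  0.1 10.3] M [-0.16  0.43  0.09] op 0.0401 t 24.22 rpy [-179.97   -0.26    3.6 ]
0.3602 along x,y,z mm [623.36 125.11 364.32] F [-5.6 -0.7 12.6] M [-0.25  0.43 -0.1 ] op 0.0396 t 24.47 rpy [-179.96   -0.33    3.6 ]
0.3592 along x,y,z mm [623.3  125.11 364.19] F [-6.3 -1.2 15.2] M [-0.27  0.45  0.01] op 0.0395 t 24.72 rpy [-179.95   -0.4     3.6 ]
STOP
```

It snapped through at 371→367 mm and now sits on a firm stop at 364.7 mm (centre about 0.168 m). I relax the press, give a light lift test on the lock, and look.

```bash
python3 - <<'E'
from h import *
b=np.array([.60051472,.1633418,.3882])-.0002*ey+.0140*ex
for z in (.3625,.3648,.366,.367,.368,.369,.3648):
    q=b.copy();q[2]=z; r.servo_line(q.tolist(),[180,0,3.6],speed=.02); d=show(z)
    if d["contact_force"][2]<-13: print("holds"); q[2]=.3648; r.servo_line(q.tolist(),[180,0,3.6],speed=.02); show("relaxed"); break
snap("scene","s8");snap("wrist","w8")
a=cv2.imread("pics/s8.png")
cv2.imwrite("pics/z18.png",cv2.resize(a[95:245,360:480],None,fx=4,fy=4,interpolation=cv2.INTER_CUBIC))
E
```

```text
0.3625 along x,y,z mm [623.59 125.11 364.53] F [-4.6  0.1  7.9] M [-0.13  0.23  0.02] op 0.04 t 25.03 rpy [-179.98   -0.19    3.6 ]
0.3648 along x,y,z mm [623.67 125.11 364.89] F [-3.1 -0.3  3.5] M [-0.07  0.21  0.01] op 0.0397 t 25.3 rpy [-1.8e+02 -2.0e-02  3.6e+00]
0.366 along x,y,z mm [623.71 125.12 365.14] F [-1.4 -0.5 -0.4] M [-0.03  0.07  0.04] op 0.04 t 25.55 rpy [1.7999e+02 6.0000e-02 3.6000e+00]
0.367 along x,y,z mm [623.67 125.1  365.79] F [-0.4  0.8 -3.9] M [0.03 0.13 0.02] op 0.0396 t 25.8 rpy [1.7999e+02 1.0000e-01 3.6000e+00]
0.368 along x,y,z mm [623.59 125.08 366.79] F [ 0.   0.3 -7.2] M [0.   0.28 0.  ] op 0.0398 t 26.05 rpy [1.7998e+02 1.2000e-01 3.6000e+00]
0.369 along x,y,z mm [623.54 125.09 367.43] F [ -0.2   0.4 -12.3] M [-0.03  0.63  0.  ] op 0.0396 t 26.3 rpy [1.7998e+02 1.7000e-01 3.6000e+00]
0.3648 along x,y,z mm [623.48 125.14 365.89] F [-0.6 -0.3 -5.8] M [-0.08  0.51  0.05] op 0.0397 t 26.66 rpy [-1.7999e+02 -9.0000e-02  3.6100e+00]
```

View pics/z18.png

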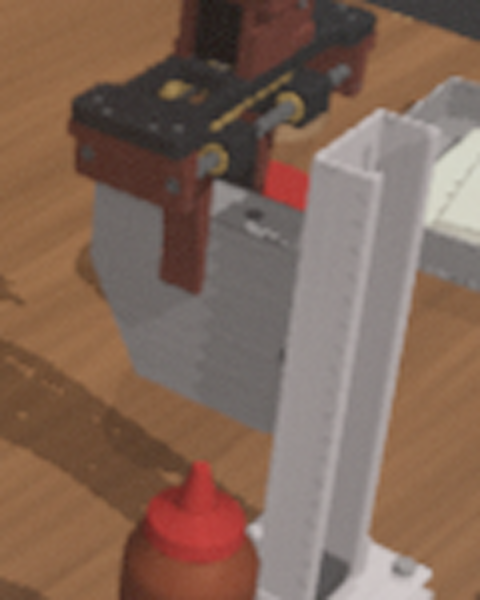

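View pics/w8.png

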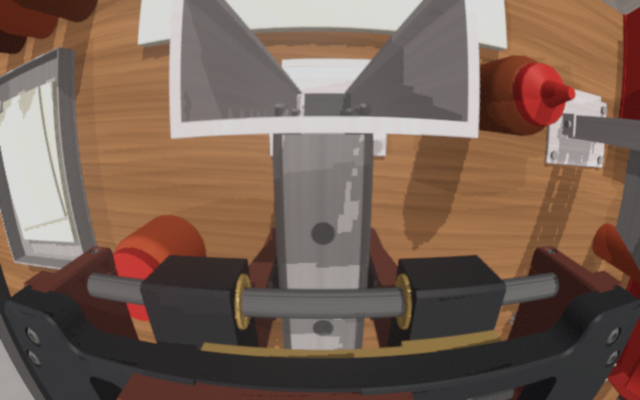

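The lift is resisted at +2.5 mm, so the clip holds. I press home once more (about 12 N), relax, release, retreat straight up and re-check.

```bash
python3 - <<'E'
from h import *
b=np.array([.60051472,.1633418,.3882])-.0002*ey+.0140*ex
for z in (.3625,.3610,.3600,.3636,.3646):
    q=b.copy();q[2]=z; r.servo_line(q.tolist(),[180,0,3.6],speed=.02); d=show(z)
    if d["contact_force"][2]>14: break
q[2]=.3646; r.servo_line(q.tolist(),[180,0,3.6],speed=.02); r.wait(.3); show("pre")
r.let_go(); show("open")
p=r.sense()["tcp_pos"].copy(); p[2]=.47
r.servo_line(p.tolist(),[180,0,3.6],speed=.12); show("up")
r.servo_line([.45,.10,.47],[180,0,3.6],speed=.2)
r.wait(.3)
show();snap("scene","s9");snap("wrist","w9");snap("top","t9")
a=cv2.imread("pics/s9.png")
cv2.imwrite("pics/z19.png",cv2.resize(a[95:245,360:480],None,fx=4,fy=4,interpolation=cv2.INTER_CUBIC))
E
```

```text
0.3625 along x,y,z mm [623.51 125.14 364.68] F [-3.5 -0.1  4. ] M [-0.07  0.37  0.06] op 0.0403 t 27.02 rpy [-179.97   -0.2     3.6 ]
0.361 along x,y,z mm [623.43 125.12 364.46] F [-4.7 -0.2  8.9] M [-0.15  0.47  0.03] op 0.0398 t 27.27 rpy [-179.96   -0.29    3.6 ]
0.36 along x,y,z mm [623.36 125.12 364.29] F [-6.3 -0.6 10.8] M [-0.17  0.55  0.  ] op 0.0396 t 27.52 rpy [-179.96   -0.35    3.6 ]
0.3636 along x,y,z mm [623.62 125.17 364.8 ] F [-3.4  0.4  4.9] M [-0.07  0.35  0.05] op 0.0399 t 27.86 rpy [-1.7998e+02 -1.1000e-01  3.6000e+00]
0.3646 along x,y,z mm [623.7  125.14 364.87] F [-3.2  0.3  3.4] M [-0.05  0.09  0.01] op 0.0395 t 28.11 rpy [-1.7999e+02 -5.0000e-02  3.6000e+00]
pre along x,y,z mm [623.63 125.13 364.85] F [-2.5 -0.7  5.2] M [ 0.09 -0.1   0.07] op 0.0399 t 28.66 rpy [-1.7999e+02 -4.0000e-02  3.6000e+00]
open along x,y,z mm [623.58 125.11 364.64] F [ 0.2 -0.6  0.1] M [-0.01  0.03 -0.02] op 0.0881 t 29.54 rpy [-180.    -0.     3.6]
up along x,y,z mm [623.72 125.14 468.92] F [-0.  -0.5  0.4] M [-0.02  0.02  0.09] op 0.0877 t 30.57 rpy [1.7999e+02 9.0000e-02 3.6000e+00]
 along x,y,z mm [455.91  71.68 469.56] F [ 0.  -0.3 -0.9] M [-0.01 -0.02  0.03] op 0.0878 t 31.9 rpy [1.80e+02 6.00e-02 3.61e+00]
```

View pics/z19.png

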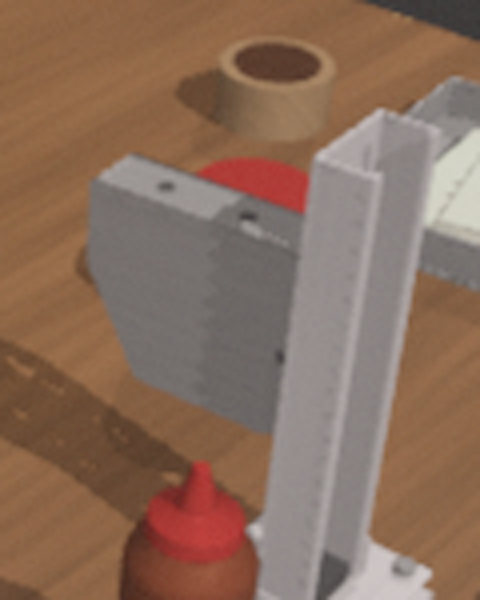

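View pics/w9.png

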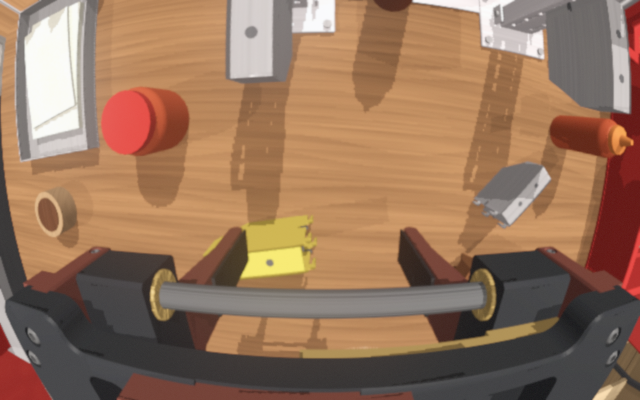

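View pics/s9.png

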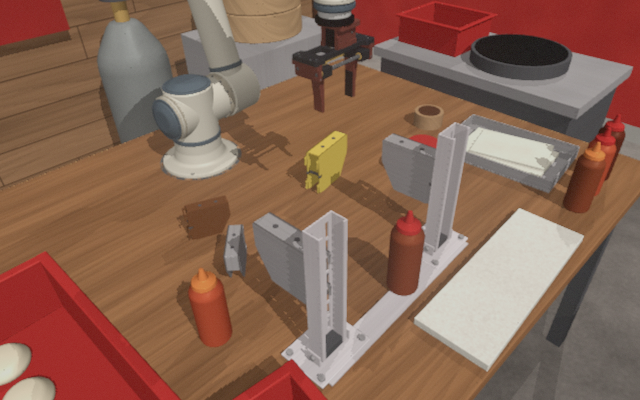

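View pics/t9.png

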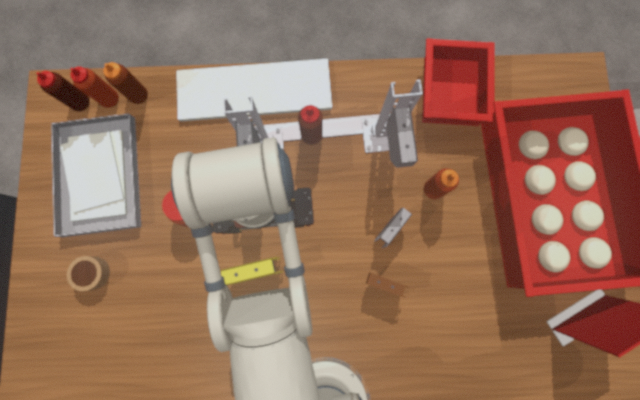

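```bash
python3 - <<'E'
from h import *
s=snap("scene")
for y in(.105,.145):
  for z in(.218,.224,.230): print(y-.125,z,proj(s,.560*ex+(y)*ey+np.array([0,0,z])).round(1))
a=s["frame"][:,:,::-1]
cv2.imwrite("pics/z20.png",cv2.resize(np.hstack([a[125:215,375:445],a[205:295,245:315]]),None,fx=5.5,fy=5.5,interpolation=cv2.INTER_CUBIC))
E
```

```text
-0.020000000000000004 0.218 [382.8 141. ]
-0.020000000000000004 0.224 [382.9 138.5]
-0.020000000000000004 0.23 [383.1 136. ]
0.01999999999999999 0.218 [393.8 133.8]
0.01999999999999999 0.224 [394.  131.4]
0.01999999999999999 0.23 [394.2 128.9]
```

View pics/z20.png

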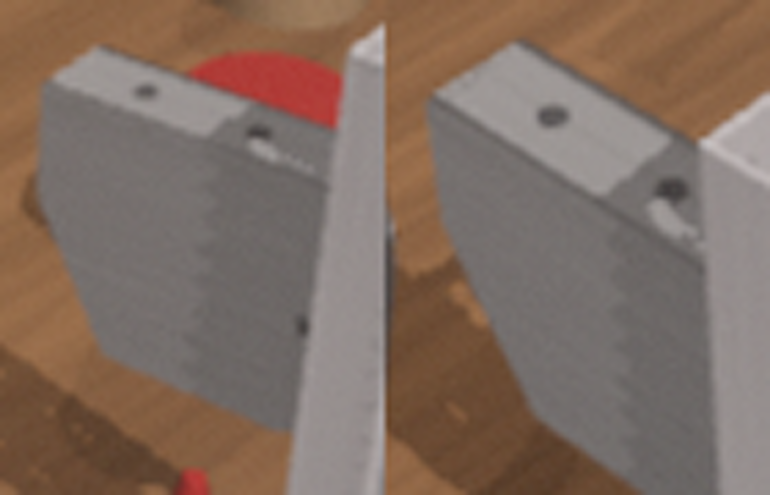

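```bash
python3 - <<'E'
from h import *
s=snap("scene")
for y in(-.2603,-.2203):
  for z in(.220,.226): print(y,z,proj(s,.560*ex+y*ey+np.array([0,0,z])).round(1))
print("obs",253.2,222.3,"and",245+(518-385)/5.5,205+42/5.5)
E
```

```text
-0.2603 0.22 [251.5 224.7]
-0.2603 0.226 [251.1 221.9]
-0.2203 0.22 [269.2 213.3]
-0.2203 0.226 [268.9 210.5]
obs 253.2 222.3 and 269.1818181818182 212.63636363636363
```

```bash
python3 - <<'E'
from h import *
show(); r.hand_in()
E
```

```text
along x,y,z mm [455.5   71.57 469.94] F [-0.8 -0.2 -0.2] M [ 0.02  0.   -0.04] op 0.0879 t 32.15 rpy [1.8e+02 1.0e-02 3.6e+00]
the job is handed in; nothing more can be done
```

The loose grey bracket is hung on the empty left post, released, and the job was handed in at about 32 s; no verdict was reported. I hooked it into the slots about 20 mm above home and pressed it straight down until the clip snapped and it reached a firm stop.

**Checks that passed:**
- **Lock:** The clip snapped through at about 5 N on the wrist force reading. It then met the stop with the centre about 168 mm up, and a light upward tug was resisted.
- **Force:** The highest wrist reading was about 15 N, both pushing in and pressing down.
- **Height:** By the scene camera, the released bracket's centre is about 166 to 167 mm up, inside the 163.5 to 173.5 mm range. This is after correcting by the fitted bracket, which read about 3 mm low.
- **Surroundings:** In the last pictures the bottles and the jar are where they stood, and the robot touches nothing.

**What went wrong or disagreed:**
- **First push-in:** I pushed about 8 mm past first contact, up to 13 N. The wrist view then showed the bracket's rear end about 4 mm past the face. The first press down was blocked, so I backed off to light contact and it then went down freely.
- **Face position:** My first camera estimate of the post face was about 2 mm too deep, which contributed to that.
- **Clip teeth:** I could not see them directly. The lock is judged from the snap, the firm stop and the tug.

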